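# Clamp a brick blank in the carving jig

### The arm

A 6-joint arm with a two-finger parallel gripper is mounted at the origin on the work surface. World frame = base frame: x ahead of the robot, y to its left, z up, the work surface at z = 0. Lengths are in mm, angles in rad, forces in N, time in s.
With the tool pointing down it reaches from about 375 to 900 mm from the base axis. Payload 3.1 kg.
Tool frame: the origin (TCP) lies on the centre line of the jaws, within the pads' length; the fingertips stand tcp_to_tips ahead of it and the grasp point (between the pads) lies 2 mm behind it (tcp_to_tips is the distance from the TCP to the fingertips, in mm); z points along the fingers, y is the line along which they close (so a half turn about z gives the same grasp; the last joint's range is limited). The gripper opens to 87 mm and grips with 3 to 60 N. Pads are 19 mm wide; open, the fingers measure 117 mm over their backs; the gripper's body (75 mm by 190 mm) begins 51 mm behind the grasp point.
Start: joints at [-1.512, 0.527, 1.433, -0, 1.181, -0.178], TCP at [146.646, -607.529, 239.548] pointing down, gripper open.
Joint ranges: [-3.08, 3.08], [-0.75, 2.2], [0.22, 2.44], [-1.43, 4.57], [0, 2.65], [-2.85, 2.85]. Speed limits (rad/s): [2.79, 2.79, 3.14, 3.14, 3.14, 3.14].

### API

Orientations are given as a rotation vector (axis times angle).
In Python, from cell import * gives the robot as it stands. The module is installed in compiled form; this text tells all that it offers.
- The arm moves only by the tool jog_arm, never from a script. Its argument "motion" is text: rows parted by semicolons, each of 7 numbers parted by spaces: the shift along the tool's x, y, z each as a share of 0.4 m, from -1 to 1, then the turn, a rotation vector about the tool's x, y, z each as a share of 90 degrees, from -1 to 1, then the closure, from 0 (fully open) to 1 (shut). A call has 1 to 12 rows; each row is the pose to reach, as a shift and turn from the pose commanded when the call began, along the tool's axes at that moment; what a row does not reach only later rows make up. A row lasts 1/12 s, in which the tool goes at most 41.7 mm and 7.16 degrees, less where a joint would pass 70% of its speed; a pose out of reach is approached as far as the arm can. A call with a number of a shift or a turn outside -1 to 1 is refused whole. A call with a gripper value outside its range is refused whole. The fingers move at their own pace and stop on an object; "grip_force" is the grip in N (left out, the last holds). Time passes only in rows, so rows that repeat a pose let the fingers close. It gives the time, the measured TCP pose, the force, the opening and the grip force at its end, in the units of the state.
- read_state(): the state, without advancing time (a new reading comes with each control period).
- grab_frame(name): name is "side" or "top"; returns a dict with "image" (384x512x3 uint8, red, green, blue), "depth" (384x512 float32, mm along the optical axis (not along the pixel's ray), 0 where there is no reading), "intrinsics" (3x3 intrinsics, pixels), "k1" (the pictures are not rectified: a ray, as slopes to the right and down, at radius r is drawn at 1 + k1 r^2 times it, then the intrinsics apply), "R" (3x3) and "t" (3): a world point X has camera coordinates R X + t. Camera axes: x right, y down, z forward; pixel columns grow to the right and rows downward; lengths in mm; the calibration is good to about 2 mm. A picture is of the moment at which its call begins.
- hand_in(): hands the job in; it is judged then, once.
Trained networks look in a picture, given as the dict that the camera call returned (one of the last four; its "shot" number tells which), for a name from the list of things; names that differ only in an ending like _2 or _b are one class to them, and where a whole thing is asked for, a point or a joint stands for the part that bears it (a point fixed in the world has none). Each returns a list of dicts, best first, with "score" (0 to 1); they miss things now and then, are a little off and sometimes report something else, mostly with a low value. They report only what shows in the picture. A call takes as long as a camera call. They do not tell look-alikes from the thing itself.
- recognise(name, picture): "at" ([column, row] in pixels, amid what is visible of it).
- regions_of(name, picture): "mask" (384x512 bool, what is visible of it) and "at" ([column, row] in pixels, amid what is visible of it).
- landmark_of(name, picture): "at" ([column, row] in pixels: a listed point, or the origin of a listed thing).
The state is a dict: "time_s": time; "q": joint angles; "dq": joint speeds; "effort": joint torques, N m; "eef_pos": TCP position; "orientation": TCP orientation; "force": force on the tool from outside, world axes, zero at the start; "moment": the same for the moment, N m; "finger_gap": finger opening in mm; "grip_force": force on a finger pad.
Only numpy, scipy, OpenCV 4.12 (cv2) and the standard library are available. Lean on these libraries where they do the work, as an engineer would, in place of code of your own. Each camera call takes 0.05 s, during which the arm holds its last target. There are 200 camera calls.

### The job

Slide the small grey brick blank on the carving jig's board until it is fully home against both the end stop and the side fence, then screw the hold-down clamp's knob down (clockwise from above) until its foot holds the blank snugly, and let go. Be gentle: the fired clay is brittle, so neither knock it hard into the stops nor overtighten the screw, and leave the tools and jars around the jig undisturbed.

Things in the scene. Friction and masses are not known exactly. Their poses are not given: they have to be found in the camera images.
- jig: Carving jig, fixed: wooden board 270 x 170 mm, 18 mm thick, with a low end stop, a low side fence and a dark steel screw clamp. Origin: on the screw axis, at bench level. +x runs from the open end (robot side) to the end stop, +y to the fence, z up. Board: x -180 to 90, y -100 to 70 mm. Clamp post at x 54 to 90 mm; its arm (26 mm wide) and 38 mm round boss on the screw axis lie 90 to 112 mm above the bench.
- seat (a point): The point of the jig where the blank's centre lies when it is fully home: 30 mm towards -x from the screw axis, 33 mm above the bench. Axes as the jig's. When home the blank touches the end stop (its end at +30 mm in jig x) and the fence (its side at +28 mm in jig y).
- end_stop: Low steel stop, 20 x 80 mm, 14 mm high above the board, fixed to the jig; its working face looks to jig -x and lies at jig x = +30 mm. Origin: centre of its underside. The blank's edge chips if it presses on this with more than about 60 N.
- side_fence: Low aluminium fence, 178 x 14 mm, 12 mm high above the board, along the jig's x from -150 to +28 mm; its working face looks to jig -y and lies at jig y = +28 mm. Origin: centre of its underside. The blank's edge chips if it presses on this with more than about 60 N.
- blank_center (a point): Centre of the brick blank to clamp: plain grey block 120 x 56 x 30 mm, 0.3 to 0.5 kg, lying loose and flat on the jig's board, partly under the clamp's foot. x along its length, roughly along the jig's +x. It starts 15 to 40 mm short of the end stop and 8 to 22 mm off the fence, a little askew. Its top is 48 mm above the bench.
- blank: The same blank; this origin is the centre of its underside, 18 mm above the bench. It takes some 3 to 12 N to get it sliding on the board.
- knob_grip (a point): Centre (half-way up) of the clamp's round black ribbed knob, 40 mm across, 26 mm high, axis vertical, on top of the rising screw; 142 to 145 mm above the bench at the start, free stem below it. Turned clockwise from above, knob and screw sink 24 mm a turn (3.8 mm per rad) and stay where left. Turning takes about 0.17 N m; each newton of foot on blank adds 0.004 N m, trying to turn it back.
- screw: The clamp's screw; it sinks with the knob but does not turn. Origin: on the screw axis at the nominal height of the foot's underside, 7 to 10 mm above the blank's top at the start. But the 26 mm round foot is set up to 4 mm higher or lower each time, so touch comes after 0.7 to 3.8 rad. Its rubber pad gives about 1 mm per 16 N (0.24 rad). A proper hold is 8 to 42 N; the blank cracks above 60 N.
- mallet: Bystander: wooden mallet (head 65 x 110 x 55 mm, handle towards its -x) lying on the bench, about 165 mm to the jig's +y side. Origin: underside.
- chisel0: Bystander: chisel, about 200 mm long, 20 mm thick, lying along the jig's -y side, about 140 mm from its axis. Origin: underside.
- chisel1: Bystander: second, shorter chisel beside it, about 180 mm from the jig's axis. Origin: underside.
- brush: Bystander: bench brush 190 x 30 x 26 mm at the left, near the offcut bin. Origin: underside.
- spare_top: Bystander: upper of two big grey bricks stacked at the left, 190 x 90 x 45 mm. Origin: underside.
- tool_pot: Bystander: clay pot, 90 mm across, 100 mm high, at the right. Origin: underside.
- jar: Bystander: glass jar, 68 mm across, 90 mm high, at the right. Origin: underside.
Not all that is in view belongs to the job. Leave any brown or orange look-alike of the blank alone.

How it is judged (in metres and radians):
On the way, in this order (a step that is already met when the one before it is completed fails the run):
1. the blank is fully home against end stop and fence, before the clamp touches it (x of blank_center in the frame of seat between -0.0025 and 0.0025 m and y of blank_center in the frame of seat between -0.0025 and 0.0025 m and z of blank_center in the frame of seat between -0.003 and 0.003 m and angle between the x axis of blank_center and the x axis of seat, either way round below 0.035 rad and contact force between screw and blank below 0.5 N), for 0.2 s.
2. the foot bears on the blank (x of blank_center in the frame of seat between -0.0025 and 0.0025 m and y of blank_center in the frame of seat between -0.0025 and 0.0025 m and z of blank_center in the frame of seat between -0.003 and 0.003 m and angle between the x axis of blank_center and the x axis of seat, either way round below 0.035 rad and contact force between screw and blank above 8 N), for 0.2 s.
At the end, for the whole second after the job is handed in: The blank lies flat on the board within 2.5 mm of its seat against the end stop and the side fence and within 0.035 rad of square, at rest, and the clamp's foot, left to itself, presses on it with 8 to 42 N (all of step 2 and contact force between screw and blank below 42 N and linear speed of blank below 0.01 m/s); the robot touches nothing.
It fails at once if the blank is cracked: the foot pressed on it with more than 60 N (contact force between screw and blank above 60 N).
It fails at once if the blank is chipped: more than 60 N against the end stop or the side fence (contact force between blank and end_stop above 60 N or contact force between blank and side_fence above 60 N).
It fails at once if a bystander was shifted by more than 25 mm (distance of any of mallet, chisel0, chisel1, brush, spare_top, tool_pot, jar from where it was at the start of the episode above 0.025 m).
It also fails if it takes over 72 s, if anything falls off the work surface, if the arm or the gripper's body presses on something with over 40 N, if the wrist force passes 120 N, or if a joint passes its speed limit or range.

## Working session

There is one attempt and no reset: what is moved stays moved. The work goes in short steps, Python scripts to look and compute and a tool call to move; the robot and the scene stay as the last step left them, time stands still between calls to the robot, and variables do not carry over. Pictures are saved under pics/ and viewed, at most 10 in all, crops included, and the job is handed in when it is done.

Besides the shell and the picture viewer there is one more tool, called after "Call:" as name(argument=value, ...) on one line, values as JSON. jog_arm: Moves the arm, as the interface text tells. Shift numbers are shares of 0.4 m and turn numbers shares of 90 degrees, none past 1 either way. Its arguments: {"type":"object","properties":{"motion":{"type":"string"},"grip_force":{"type":"number"}},"required":["motion"]}

```bash
mkdir -p pics
cat > h.py <<'E'
from cell import *
import numpy as np, cv2
from scipy.spatial.transform import Rotation as Ro
def save(f,n,s=1.5,crop=None):
    im=f["image"][:,:,::-1]
    if crop: a,b,c,d=crop; im=im[b:d,a:c]
    cv2.imwrite("pics/"+n,cv2.resize(im,None,fx=s,fy=s,interpolation=cv2.INTER_CUBIC))
def slope(f,uv):
    d=np.array([f["k1"],0,0,0,0][:1]+[0,0,0,0],float)
    return cv2.undistortPoints(np.array(uv,float).reshape(-1,1,2),f["intrinsics"],d).reshape(-1,2)
def onz(f,uv,z):
    s=slope(f,uv);R,t=np.array(f["R"]),np.array(f["t"]);C=-R.T@t
    D=np.c_[s,np.ones(len(s))]@R
    return C+D*((z-C[2])/D[:,2])[:,None]
def pix(f,X):
    return cv2.projectPoints(np.array(X,float).reshape(-1,1,3),cv2.Rodrigues(np.array(f["R"],float))[0],np.array(f["t"],float),f["intrinsics"],np.array([f["k1"],0,0,0,0],float))[0].reshape(-1,2)
E
python3 - <<'E'
from h import *
np.set_printoptions(precision=1,suppress=True)
s=read_state();print({k:np.round(v,3) for k,v in s.items()})
for c in("top","side"):
    f=grab_frame(c);save(f,c+"0.png");R,t=np.array(f["R"]),np.array(f["t"]);print(c,-R.T@t,R[2],f["k1"],f["intrinsics"][0,0])
    for n,z in(("jig",0),("seat",33),("blank_center",33),("knob_grip",143),("screw",56),("end_stop",18),("side_fence",18)):
        for l in landmark_of(n,f)[:2]: print(n,l["score"],l["at"],onz(f,[l["at"]],z)[0])
E
```

```text
{'time_s': np.float64(0.0), 'q': array([-1.5,  0.5,  1.4, -0. ,  1.2, -0.2]), 'dq': array([-0., -0.,  0., -0.,  0.,  0.]), 'effort': array([  0. , -44. , -17.7,   0.1,   0.1,  -0. ]), 'eef_pos': array([ 146.6, -606.8,  238.6]), 'orientation': array([-3.1, -0.4, -0. ]), 'force': array([ 0.1, -0.5,  0.3]), 'moment': array([-0., -0.,  0.]), 'grip_force': np.float64(0.0), 'finger_gap': np.float64(87.092)}
top [ 445.4  -21.7 1492.5] [ 0.1 -0.  -1. ] -0.021937133822966262 446.7584396902898
jig 0.58 [233.7, 187.6] [579.   13.2   0. ]
seat 0.75 [232.8, 194.0] [555.   14.8  33. ]
blank_center 0.97 [299.9, 254.5] [ 363. -208.   33.]
blank_center 0.64 [235.0, 203.4] [524.4   6.8  33. ]
knob_grip 0.7 [235.0, 181.3] [585.5   6.4 143. ]
screw 0.44 [234.5, 181.3] [594.5   9.8  56. ]
end_stop 0.66 [236.2, 172.8] [626.9   5.7  18. ]
side_fence 0.64 [220.0, 197.9] [542.2  57.1  18. ]
side [373.8 983.7 720.1] [ 0.2 -0.9 -0.5] -0.07039550058917213 376.4209855453511
jig 0.89 [235.1, 229.4] [595.1   8.8   0. ]
seat 0.55 [244.0, 220.5] [567.9  -0.5  33. ]
blank_center 0.87 [179.6, 211.2] [788.1  -5.9  33. ]
blank_center 0.64 [258.6, 225.7] [517.1  17.6  33. ]
knob_grip 0.52 [235.4, 190.8] [595.4   5.3 143. ]
screw 0.74 [235.8, 214.9] [593.3   7.4  56. ]
screw 0.43 [260.1, 203.8] [529.  -76.1  56. ]
end_stop 0.57 [221.2, 223.7] [640.5  12.5  18. ]
side_fence 0.88 [249.8, 233.9] [539.5  46.4  18. ]
```

View pics/top0.png

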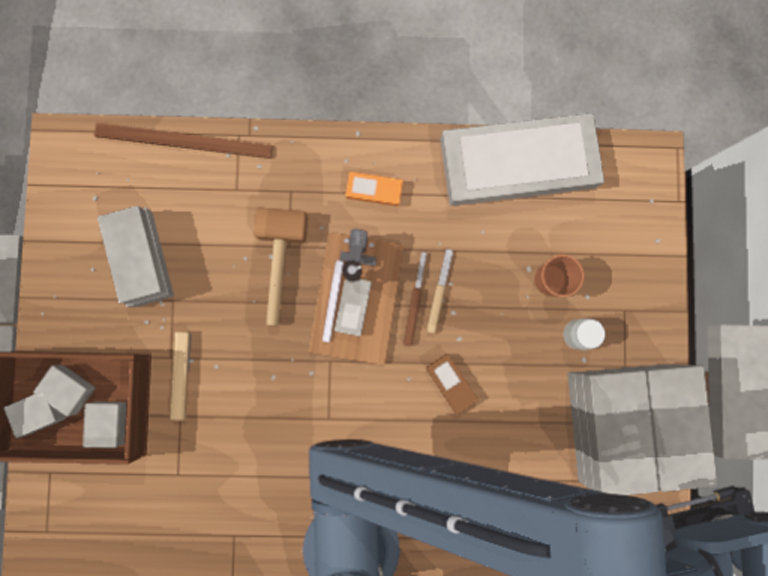

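View pics/side0.png

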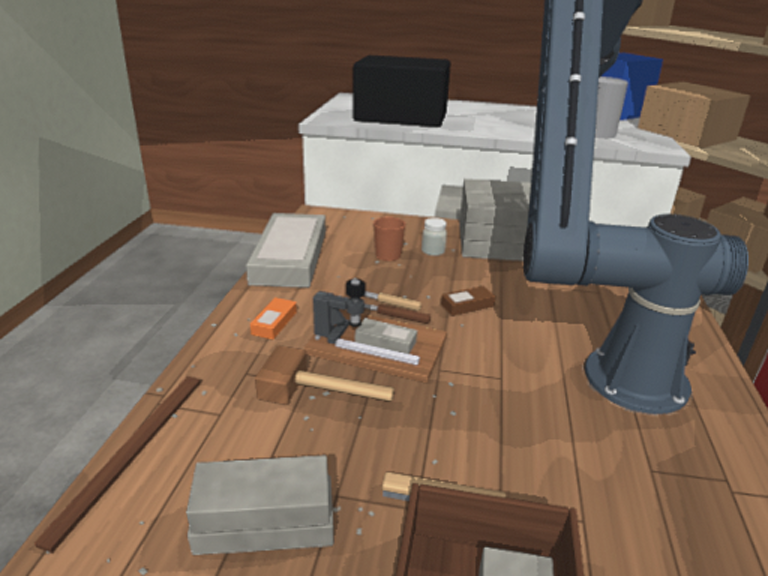

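The top view shows the jig at about (355,290) of the 1.5x picture, with its knob at (352,270). The grey blank is at (352,305), the white fence is left of it, and the chisels are right of the jig. The look-alikes are orange and brown.

Run:
```python
from h import *
np.set_printoptions(precision=2,suppress=True)
f=grab_frame("top")
save(f,"top1.png",8,(200,145,285,250-32))
for n,z in(("side_fence",30),("blank",48),("jig",18),("end_stop",32),("knob_grip",156)):
    for r in regions_of(n,f)[:3]:
        m=r["mask"];v,u=np.nonzero(m)
        P=onz(f,np.c_[u,v],z)[:,:2].astype(np.float32)
        print(n,r["score"],r["at"],m.sum(),cv2.minAreaRect(P),np.linalg.svd(P-P.mean(0),full_matrices=0)[2][0],P.mean(0))
f=grab_frame("side")
save(f,"side1.png",8,(195,175,300,250))
for n,z in(("side_fence",30),("blank",48)):
    for r in regions_of(n,f)[:2]:
        m=r["mask"];v,u=np.nonzero(m)
        P=onz(f,np.c_[u,v],z)[:,:2].astype(np.float32)
        print(n,r["score"],r["at"],m.sum(),cv2.minAreaRect(P),np.linalg.svd(P-P.mean(0),full_matrices=0)[2][0],P.mean(0))
```

```text
side_fence 0.76 [220.5, 200.3] 224 ((533.1583251953125, 52.703025817871094), (14.935373306274414, 176.06787109375), 81.78035736083984) [-0.99  0.14] [530.79  53.04]
side_fence 0.29 [239.0, 172.5] 94 ((626.5739135742188, 1.2387847900390625), (78.34376525878906, 21.164623260498047), 82.81649780273438) [-0.14 -0.99] [625.94  -3.34]
blank 0.96 [251.3, 123.5] 639 ((779.6417846679688, -31.417011260986328), (117.72750854492188, 60.56236267089844), 82.46341705322266) [-0.15 -0.99] [779.92 -31.74]
blank 0.74 [298.6, 257.4] 645 ((359.6387023925781, -207.65208435058594), (119.43555450439453, 56.2687873840332), 34.90870666503906) [-0.83 -0.56] [ 359.48 -207.32]
blank 0.63 [235.5, 207.5] 595 ((521.1056518554688, 8.209362030029297), (55.096256256103516, 118.60669708251953), 80.24864196777344) [-0.98  0.17] [519.28   8.24]
jig 0.6 [245.5, 197.7] 3548 ((550.0294189453125, -0.11128997802734375), (169.86123657226562, 286.0494384765625), 81.9716567993164) [-0.99  0.12] [547.23  -0.43]
jig 0.28 [235.5, 179.1] 124 ((602.7952270507812, 10.747392654418945), (40.0172119140625, 36.46302032470703), 1.40131390
[... 476 characters left out ...]
), 17.12593650817871) [-0.95 -0.31] [624.77 492.64]
knob_grip 0.56 [236.9, 180.4] 151 ((586.5223999023438, 9.171042442321777), (39.28436279296875, 36.05356979370117), 1.4009922742843628) [-0.97 -0.25] [586.83   9.31]
side_fence 0.85 [252.2, 233.8] 303 ((535.7322998046875, 61.89748001098633), (30.619239807128906, 177.40655517578125), 81.15214538574219) [-0.99  0.14] [535.56  61.2 ]
blank 0.94 [311.3, 199.7] 461 ((360.1441955566406, -157.3197021484375), (140.56427001953125, 86.10838317871094), 35.97490692138672) [0.68 0.74] [ 360.6  -155.05]
blank 0.88 [183.1, 213.3] 540 ((770.4168701171875, 12.479057312011719), (153.6270751953125, 75.96365356445312), 82.69635772705078) [0. 1.] [770.45  17.11]
```

View pics/top1.png

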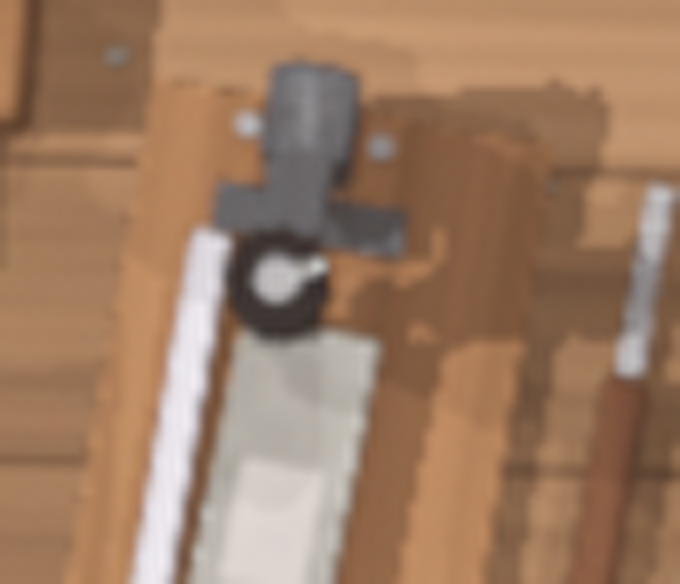

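View pics/side1.png

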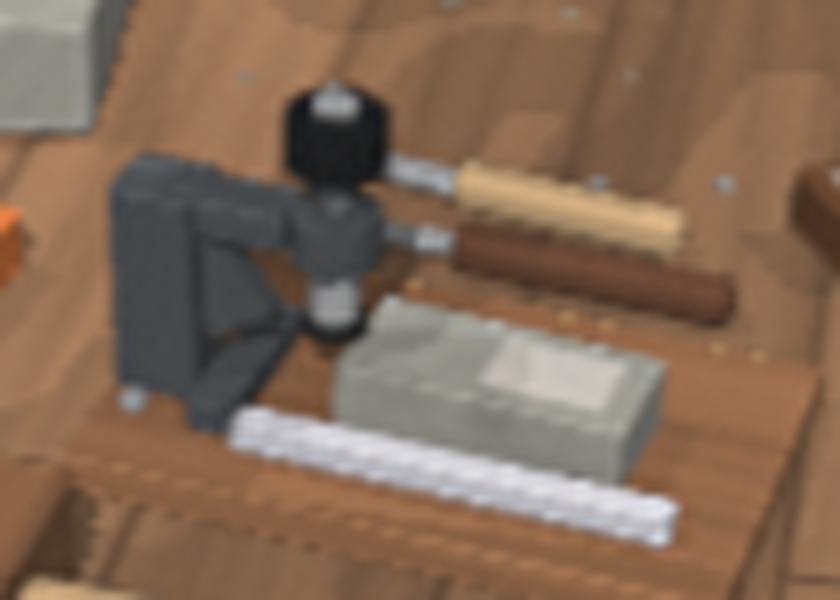

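The close-ups show the clamp knob at (278,280), the blank under the foot's edge, and the white fence left of it with a gap that narrows towards the camera. The jig yaw is about -8.1°, and the blank is about 36 mm short of the end stop and 10 mm off the fence.

```bash
cat >> h.py <<'E'
def go(p,yaw=None):
    """shares for tool pointing down, tool y at yaw+90deg (or opposite, nearest)"""
    s=read_state();R0=Ro.from_rotvec(s["orientation"])
    d=R0.inv().apply(np.array(p,float)-s["eef_pos"])/400
    out=[]
    for k in(0,180):
        R1=Ro.from_euler("z",(yaw or 0)+k,degrees=True)*Ro.from_euler("x",180,degrees=True)
        out.append((R0.inv()*R1).as_rotvec()/(np.pi/2))
    print("shift",np.round(d,4),"turn",np.round(out[0],4),"or",np.round(out[1],4))
E
python3 - <<'E'
from h import *
import cell
print([n for n in dir(cell) if not n.startswith("_")], getattr(cell,"tcp_to_tips",None))
s=read_state();print(Ro.from_rotvec(s["orientation"]).as_matrix().round(3))
go([488,14,200],-8.5); go([488,14,100],-8.5)
f=grab_frame("top")
d=f["depth"];v,u=np.nonzero(d>0);z=d[v,u]
S=slope(f,np.c_[u,v]);X=(np.c_[S,np.ones(len(S))]*z[:,None]-f["t"])@np.array(f["R"])
A=np.array([147,-607]);D=np.array([341,621])/708.
r=X[:,:2]-A;al=r@D;ac=abs(r[:,0]*D[1]-r[:,1]*D[0])
for a in range(-50,750,50):
    k=(al>a)&(al<a+50)&(ac<110);print(a,X[k,2].max().round() if k.any() else None,end="; ")
E
```

```text
['PlanningError', 'grab_frame', 'hand_in', 'landmark_of', 'read_state', 'recognise', 'regions_of', 'tcp_to_tips'] 17.0
[[ 0.972  0.235  0.   ]
 [ 0.235 -0.972 -0.   ]
 [ 0.     0.    -1.   ]]
shift [ 1.1941 -1.3103  0.0989] turn [ 0.     -0.      0.2452] or [ 0.      0.     -1.7548]
shift [ 1.1941 -1.3103  0.3489] turn [ 0.     -0.      0.2452] or [ 0.      0.     -1.7548]
-50 402.0; 0 569.0; 50 617.0; 100 653.0; 150 702.0; 200 711.0; 250 827.0; 300 836.0; 350 835.0; 400 778.0; 450 685.0; 500 37.0; 550 28.0; 600 28.0; 650 55.0; 700 163.0;
```

Call:
jog_arm(motion="0 0 -0.1 0 0 0 0; 0 0 -0.15 0 0 0 0; 0.07 -0.08 -0.15 0 0 0.02 0; 0.14 -0.155 -0.15 0 0 0.03 0; 0.21 -0.23 -0.15 0 0 0.05 0; 0.28 -0.305 -0.15 0 0 0.07 0; 0.35 -0.38 -0.15 0 0 0.08 0; 0.42 -0.455 -0.15 0 0 0.1 0; 0.49 -0.53 -0.15 0 0 0.12 0; 0.56 -0.605 -0.15 0 0 0.13 0; 0.63 -0.68 -0.15 0 0 0.15 0; 0.7 -0.755 -0.15 0 0 0.16 0")

```text
time_s: 2.3
eef_pos: [348.6, -246.5, 299.9]
orientation: [3.141, -0.026, 0.001]
force: [2.0, -0.5, -0.5]
finger_gap: 86.9
grip_force: 0.0
```

Run:
```python
from h import *
s=read_state();print(s["time_s"],s["q"].round(3),s["eef_pos"].round(1),s["force"].round(2),s["moment"].round(3))
go([488,14,160],-8.5); go([488,14,66],-8.5)
```

```text
2.3 [-0.879  0.174  1.82   0.     1.146  0.709] [ 348.6 -246.5  299.9] [ 1.99 -0.5  -0.48] [ 0.032 -0.021 -0.028]
shift [ 0.3375 -0.6572  0.3496] turn [ 0.0004 -0.0005  0.0839] or [ 8.0000e-04  5.0000e-04 -1.9161e+00]
shift [ 0.3373 -0.6574  0.5846] turn [ 0.0004 -0.0005  0.0839] or [ 8.0000e-04  5.0000e-04 -1.9161e+00]
```

Call:
jog_arm(motion="0.04 -0.08 0 0 0 0.01 0; 0.08 -0.16 0 0 0 0.02 0; 0.12 -0.24 0.05 0 0 0.03 0; 0.16 -0.32 0.1 0 0 0.04 0; 0.2 -0.4 0.15 0 0 0.05 0; 0.25 -0.48 0.2 0 0 0.06 0; 0.29 -0.56 0.25 0 0 0.07 0; 0.32 -0.62 0.3 0 0 0.08 0; 0.3375 -0.657 0.35 0 0 0.084 0; 0.3375 -0.657 0.35 0 0 0.084 0; 0.3375 -0.657 0.35 0 0 0.084 0; 0.3375 -0.657 0.35 0 0 0.084 0")

```text
time_s: 3.3
eef_pos: [486.9, 12.0, 160.1]
orientation: [3.133, -0.23, 0.001]
force: [0.5, -1.3, 0.5]
finger_gap: 87.1
grip_force: 0.0
```

Run:
```python
from h import *
s=read_state();print(s["time_s"],s["q"].round(3),s["eef_pos"].round(1),s["force"].round(2),s["moment"].round(3))
go([488,14,51],-8.5)
f=grab_frame("side");save(f,"side2.png",6,(195,140,325,240))
```

```text
3.3 [-2.050e-01  4.680e-01  1.853e+00 -1.000e-03  8.200e-01  1.512e+00] [486.9  12.  160.1] [ 0.51 -1.31  0.53] [ 0.063  0.024 -0.015]
shift [ 0.0017 -0.0055  0.2727] turn [ 0.0003 -0.0004  0.0013] or [ 6.0000e-04  4.0000e-04 -1.9987e+00]
```

View pics/side2.png

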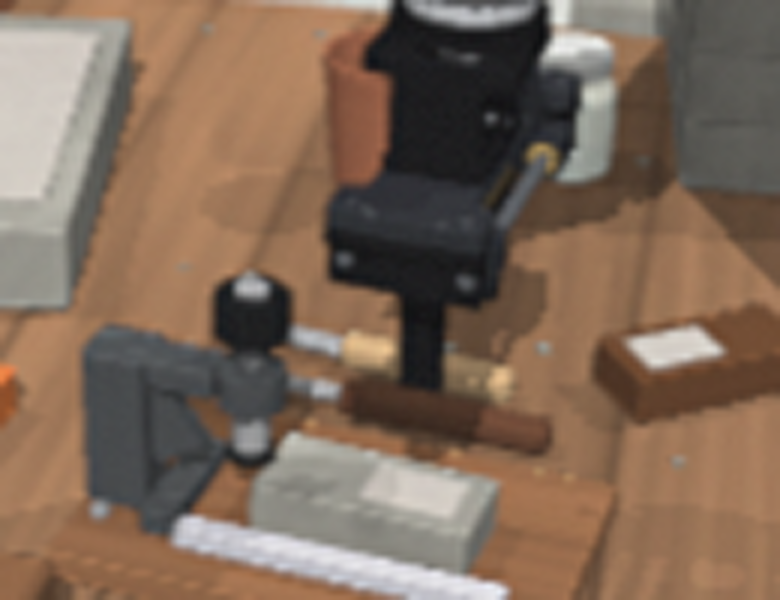

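Call:
jog_arm(motion="-0.011 -0.0055 0.06 0 0 0 0; -0.011 -0.0055 0.12 0 0 0 0; -0.011 -0.0055 0.18 0 0 0 0; -0.011 -0.0055 0.23 0 0 0 0; -0.011 -0.0055 0.26 0 0 0 0; -0.011 -0.0055 0.2725 0 0 0 0; -0.011 -0.0055 0.2725 0 0 0 0; -0.011 -0.0055 0.2725 0 0 0 0.1; -0.011 -0.0055 0.2725 0 0 0 0.2; -0.011 -0.0055 0.2725 0 0 0 0.3; -0.011 -0.0055 0.2725 0 0 0 0.4; -0.011 -0.0055 0.2725 0 0 0 0.5", grip_force=12)

```text
time_s: 4.35
eef_pos: [483.1, 15.3, 51.2]
orientation: [3.133, -0.23, 0.002]
force: [0.1, -0.3, -0.9]
finger_gap: 61.2
grip_force: 0.0
```

Call:
jog_arm(motion="0 0 0 0 0 0 0.6; 0 0 0 0 0 0 0.6; 0 0 0 0 0 0 0.6; 0 0 0 0 0 0 0.6")

```text
time_s: 4.68
eef_pos: [483.0, 15.3, 51.0]
orientation: [3.133, -0.23, 0.001]
force: [-0.9, 0.1, 6.1]
finger_gap: 56.3
grip_force: 12.0
```

Run:
```python
from h import *
s=read_state();print(s["time_s"],s["q"].round(3),s["eef_pos"].round(1),s["orientation"].round(3),s["force"].round(2),s["moment"].round(3),s["finger_gap"],s["grip_force"])
f=grab_frame("side");
for c in("side","top"):
  f=grab_frame(c)
  for r in regions_of("blank",f)[:3]:
    P=onz(f,[r["at"]],40);print(r["score"],r["at"],P)
save(f,"top3.png",8,(205,160,285,230))
```

```text
4.6833 [-0.2    0.673  1.928  0.     0.54   1.517] [483.   15.3  51. ] [ 3.133e+00 -2.300e-01  1.000e-03] [-0.88  0.09  6.14] [-0.066  0.086 -0.123] 56.33141434889598 11.965270042419434
0.87 [251.3, 226.8] [[536.77606794  38.35781609  40.        ]]
0.86 [309.2, 202.1] [[ 367.82059292 -151.25732928   40.        ]]
0.55 [184.9, 210.2] [[768.96728281  -5.52045403  40.        ]]
0.86 [252.5, 123.0] [[791.47063432 -44.39553079  40.        ]]
0.77 [238.6, 194.0] [[554.8965568   -4.24604941  40.        ]]
0.61 [299.9, 256.5] [[ 356.93746262 -207.15292962   40.        ]]
```

View pics/top3.png

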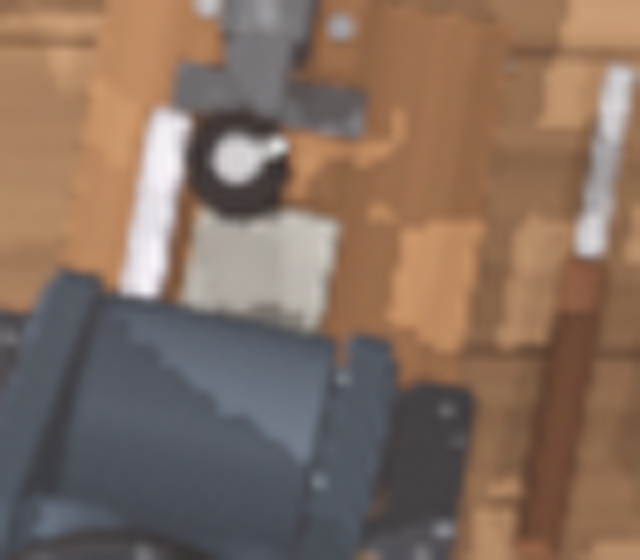

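Call:
jog_arm(motion="0.005 -0.001 0 0 0 0 0.6; 0.012 -0.003 0 0 0 0 0.6; 0.02 -0.005 0 0 0 0 0.6; 0.028 -0.007 0 0 0 0 0.6; 0.036 -0.009 0 0 0 0 0.6; 0.044 -0.011 0 0 0 0 0.6; 0.052 -0.013 0 0 0 0 0.6; 0.06 -0.0145 0 0 0 0 0.6; 0.065 -0.015 0 0 0 0 0.6; 0.067 -0.015 0 0 0 0 0.6; 0.067 -0.015 0 0 0 0 0.6; 0.067 -0.015 0 0 0 0 0.6", grip_force=20)

```text
time_s: 5.93
eef_pos: [501.1, 19.0, 50.8]
orientation: [-3.132, 0.228, 0.03]
force: [-13.5, -0.0, 19.4]
finger_gap: 55.6
grip_force: 19.9
```

Call:
jog_arm(motion="0 -0.001 0 0 0 0 0.6; 0 -0.002 0 0 0 0 0.6; 0 -0.0025 0 0 0 0 0.6; 0 -0.0025 0 0 0 0 0.6")

```text
time_s: 6.27
eef_pos: [501.6, 19.2, 50.8]
orientation: [-3.133, 0.228, 0.029]
force: [-14.2, -3.2, 18.3]
finger_gap: 56.1
grip_force: 20.0
```

Call:
jog_arm(motion="0 -0.001 0 0 0 0 0.6; 0 -0.002 0 0 0 0 0.6; 0 -0.0025 0 0 0 0 0.6; 0 -0.0025 0 0 0 0 0.6")

```text
time_s: 6.6
eef_pos: [503.2, 19.9, 50.8]
orientation: [-3.133, 0.228, 0.024]
force: [-11.3, -3.4, 15.1]
finger_gap: 56.0
grip_force: 20.0
```

Run:
```python
from h import *
s=read_state();print(s["time_s"],s["q"].round(3),s["eef_pos"].round(1),s["orientation"].round(3),s["force"].round(2),s["moment"].round(3),s["finger_gap"],s["grip_force"])
print(tcp_to_tips, Ro.from_rotvec(s["orientation"]).as_matrix().round(3))
f=grab_frame("side");save(f,"side4.png",8,(215,165,310,240))
```

```text
6.6 [-0.182  0.688  1.866 -0.003  0.603  1.537] [503.2  19.9  50.8] [-3.133  0.228  0.024] [-11.33  -3.36  15.05] [-0.671  1.985 -0.2  ] 55.97211038788313 19.98310625553131
17.0 [[ 0.989 -0.145 -0.015]
 [-0.145 -0.989  0.001]
 [-0.015  0.001 -1.   ]]
```

View pics/side4.png

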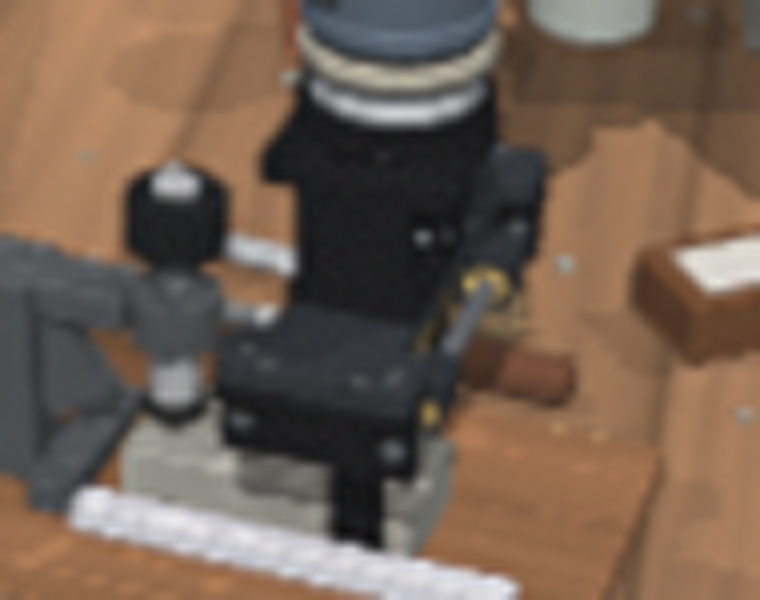

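Call:
jog_arm(motion="0 0 0 0 0 0 0.25; 0 0 0 0 0 0 0.25; 0 0 0 0 0 0 0.25; 0 0 -0.009 0 0 0 0.25; -0.015 0 -0.009 0 0 0 0.25; -0.015 0 -0.009 0 0 0 0.25; -0.015 0 -0.009 0 0 0 0.25")

```text
time_s: 7.23
eef_pos: [504.0, 20.4, 54.1]
orientation: [-3.133, 0.23, 0.001]
force: [0.5, -0.3, 0.2]
finger_gap: 65.4
grip_force: 0.0
```

Call:
jog_arm(motion="0 0 0 0 0 0 0.6; 0 0 0 0 0 0 0.6; 0 0 0 0 0 0 0.6; 0 0 0 0 0 0 0.6; 0 0 0 0 0 0 0.6; 0 0 0 0 0 0 0.6", grip_force=15)

```text
time_s: 7.73
eef_pos: [504.6, 20.1, 54.1]
orientation: [3.133, -0.23, 0.0]
force: [-0.9, -0.1, -0.2]
finger_gap: 56.3
grip_force: 14.9
```

Call:
jog_arm(motion="0.002 0 0 0 0 0 0.6; 0.006 0 0 0 0 0 0.6; 0.01 0 0 0 0 0 0.6; 0.014 0 0 0 0 0 0.6; 0.018 0 0 0 0 0 0.6; 0.02 0 0 0 0 0 0.6; 0.02 0 0 0 0 0 0.6")

```text
time_s: 8.32
eef_pos: [509.0, 19.9, 54.1]
orientation: [-3.132, 0.23, 0.012]
force: [-6.1, 0.6, 5.6]
finger_gap: 56.2
grip_force: 14.9
```

Call:
jog_arm(motion="0.003 0 0 0 0 0 0.6; 0.006 0 0 0 0 0 0.6; 0.009 0 0 0 0 0 0.6; 0.012 0 0 0 0 0 0.6; 0.015 0 0 0 0 0 0.6; 0.015 0 0 0 0 0 0.6")

```text
time_s: 8.82
eef_pos: [514.7, 19.1, 54.1]
orientation: [-3.132, 0.23, 0.012]
force: [-5.4, 1.0, 5.7]
finger_gap: 55.8
grip_force: 14.9
```

Call:
jog_arm(motion="0 -0.0015 0 0 0 0 0.6; 0 -0.003 0 0 0 0 0.6; 0 -0.004 0 0 0 0 0.6; 0 -0.005 0 0 0 0 0.6; 0 -0.005 0 0 0 0 0.6")

```text
time_s: 9.23
eef_pos: [516.0, 19.8, 54.1]
orientation: [3.132, -0.228, -0.009]
force: [-5.1, -6.0, 4.5]
finger_gap: 56.0
grip_force: 14.9
```

Call:
jog_arm(motion="0 -0.0015 0 0 0 0 0.6; 0 -0.003 0 0 0 0 0.6; 0 -0.004 0 0 0 0 0.6; 0 -0.005 0 0 0 0 0.6; 0 -0.005 0 0 0 0 0.6")

```text
time_s: 9.65
eef_pos: [516.6, 20.1, 54.1]
orientation: [3.13, -0.224, -0.008]
force: [-6.4, -10.8, 3.5]
finger_gap: 55.8
grip_force: 14.9
```

Call:
jog_arm(motion="0.002 0 0 0 0 0 0.6; 0.004 0 0 0 0 0 0.6; 0.006 0 0 0 0 0 0.6; 0.0075 0 0 0 0 0 0.6; 0.0075 0 0 0 0 0 0.6")

```text
time_s: 10.07
eef_pos: [517.3, 20.1, 54.0]
orientation: [3.131, -0.225, -0.016]
force: [-9.2, -10.5, 6.2]
finger_gap: 55.9
grip_force: 15.0
```

Call:
jog_arm(motion="0.002 0 0 0 0 0 0.6; 0.004 0 0 0 0 0 0.6; 0.005 0 0 0 0 0 0.6; 0.005 0 0 0 0 0 0.6")

```text
time_s: 10.4
eef_pos: [517.6, 20.1, 54.0]
orientation: [3.131, -0.225, -0.022]
force: [-10.6, -10.2, 8.7]
finger_gap: 55.7
grip_force: 15.0
```

Call:
jog_arm(motion="0.002 0 0 0 0 0 0.6; 0.004 0 0 0 0 0 0.6; 0.005 0 0 0 0 0 0.6; 0.005 0 0 0 0 0 0.6")

```text
time_s: 10.73
eef_pos: [518.3, 20.1, 53.9]
orientation: [3.131, -0.224, -0.026]
force: [-13.2, -9.1, 11.3]
finger_gap: 56.0
grip_force: 15.0
```

Call:
jog_arm(motion="0 0 0 0 0 0 0.25; 0 0 0 0 0 0 0.2; 0 0 0 0 0 0 0.2; 0 0 -0.05 0 0 0 0.2; -0.03 0 -0.1 0 0 0 0.5; -0.1 0 -0.15 0 0 0 0.8; -0.16 0 -0.15 0 0 0 1; -0.22 0 -0.15 0 0 0 1; -0.22 0 -0.15 0 0 0 1; -0.22 0 -0.15 0 0 0 1")

```text
time_s: 11.57
eef_pos: [438.5, 34.4, 114.4]
orientation: [-3.133, 0.229, -0.001]
force: [-0.2, -0.4, -0.8]
finger_gap: 37.2
grip_force: 0.0
```

Run:
```python
from h import *
np.set_printoptions(precision=2,suppress=True)
s=read_state();print(s["time_s"],s["eef_pos"].round(1),s["orientation"].round(3),s["force"].round(2),s["finger_gap"])
f=grab_frame("top")
# jig from fence+knob measured: origin & yaw; model overlay to check
def rect(n,z,near):
    for r in regions_of(n,f)[:5]:
        v,u=np.nonzero(r["mask"]);P=onz(f,np.c_[u,v],z)[:,:2].astype(np.float32)
        if np.linalg.norm(P.mean(0)-near)<40: print(n,r["score"],len(P),cv2.minAreaRect(P))
rect("side_fence",30,[533,53]);rect("blank",48,[555,14])
g=grab_frame("side")
im=cv2.resize(g["image"][:,:,::-1],None,fx=1,fy=1)
def J(x,y,z,o=(588.3,9.4),a=np.deg2rad(-8.1)): return [o[0]+x*np.cos(a)-y*np.sin(a),o[1]+x*np.sin(a)+y*np.cos(a),z]
k=8;c=(195,165,295,240)
im=cv2.resize(im[c[1]:c[3],c[0]:c[2]],None,fx=k,fy=k,interpolation=cv2.INTER_CUBIC)
def line(A,col):
    p=((pix(g,A)+.5-np.array(c[:2]))*k).astype(np.int32);cv2.polylines(im,[p],True,col,1)
line([J(-150,28,30),J(28,28,30),J(28,42,30),J(-150,42,30)],(0,0,255))
line([J(-90,-28,48),J(30,-28,48),J(30,28,48),J(-90,28,48)],(0,255,0))
cv2.imwrite("pics/side5.png",im)
```

```text
11.5667 [438.5  34.4 114.4] [-3.13  0.23 -0.  ] [-0.17 -0.43 -0.76] 37.16990665927156
side_fence 0.71 111 ((554.560546875, 51.571590423583984), (13.8856201171875, 126.80635833740234), 82.9848403930664)
blank 0.94 502 ((552.1365356445312, 15.402154922485352), (57.02593994140625, 117.38383483886719), 81.93870544433594)
```

View pics/side5.png

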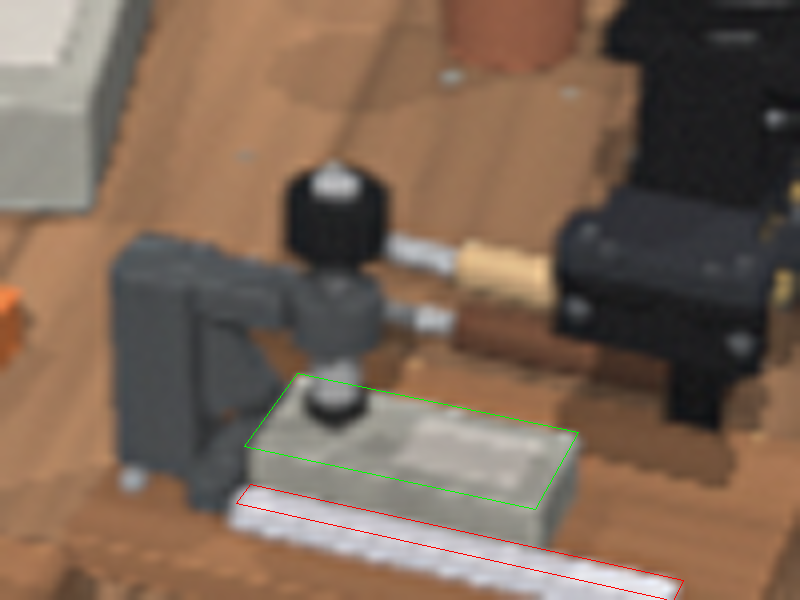

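Call:
jog_arm(motion="0.04 0.017 0 0 0 0 1; 0.07 0.017 0.05 0 0 0 1; 0.07 0.017 0.1 0 0 0 1; 0.07 0.017 0.15 0 0 0 1; 0.07 0.017 0.17 0 0 0 1; 0.07 0.017 0.178 0 0 0 1; 0.07 0.017 0.178 0 0 0 1; 0.075 0.017 0.178 0 0 0 1; 0.08 0.017 0.178 0 0 0 1; 0.085 0.017 0.178 0 0 0 1; 0.09 0.017 0.178 0 0 0 1; 0.09 0.017 0.178 0 0 0 1")

```text
time_s: 12.77
eef_pos: [474.6, 21.8, 43.6]
orientation: [3.133, -0.23, 0.004]
force: [0.3, -0.5, 0.0]
finger_gap: 0.7
grip_force: 0.0
```

Call:
jog_arm(motion="0.004 0 0 0 0 0 1; 0.008 0 0 0 0 0 1; 0.012 0 0 0 0 0 1; 0.015 0 0 0 0 0 1; 0.015 0 0 0 0 0 1")

```text
time_s: 13.18
eef_pos: [479.8, 21.0, 43.0]
orientation: [3.133, -0.23, 0.001]
force: [-0.1, 0.6, 0.2]
finger_gap: 0.5
grip_force: 0.0
```

Call:
jog_arm(motion="0.003 0 0 0 0 0 1; 0.006 0 0 0 0 0 1; 0.0075 0 0 0 0 0 1; 0.0075 0 0 0 0 0 1")

```text
time_s: 13.52
eef_pos: [482.5, 20.6, 42.9]
orientation: [3.133, -0.23, 0.0]
force: [0.0, -0.1, 0.7]
finger_gap: 0.4
grip_force: 0.0
```

Call:
jog_arm(motion="0.003 0 0 0 0 0 1; 0.006 0 0 0 0 0 1; 0.0075 0 0 0 0 0 1; 0.0075 0 0 0 0 0 1")

```text
time_s: 13.85
eef_pos: [484.6, 20.4, 42.9]
orientation: [-3.133, 0.23, 0.002]
force: [-1.1, 0.0, 1.7]
finger_gap: 0.7
grip_force: 0.7
```

Call:
jog_arm(motion="0.003 0 0 0 0 0 1; 0.006 0 0 0 0 0 1; 0.0075 0 0 0 0 0 1; 0.0075 0 0 0 0 0 1")

```text
time_s: 14.18
eef_pos: [484.9, 20.4, 42.8]
orientation: [-3.133, 0.229, 0.011]
force: [-7.2, 0.6, 4.3]
finger_gap: 0.5
grip_force: 3.0
```

Call:
jog_arm(motion="0.002 0 0 0 0 0 1; 0.004 0 0 0 0 0 1; 0.005 0 0 0 0 0 1; 0.005 0 0 0 0 0 1")

```text
time_s: 14.52
eef_pos: [487.7, 20.0, 42.8]
orientation: [-3.133, 0.229, 0.008]
force: [-4.5, 0.1, 3.5]
finger_gap: 0.4
grip_force: 2.3
```

Call:
jog_arm(motion="0.002 0 0 0 0 0 1; 0.004 0 0 0 0 0 1; 0.005 0 0 0 0 0 1; 0.005 0 0 0 0 0 1")

```text
time_s: 14.85
eef_pos: [488.9, 19.8, 42.7]
orientation: [-3.133, 0.229, 0.011]
force: [-7.1, 0.4, 4.3]
finger_gap: 0.4
grip_force: 3.5
```

Call:
jog_arm(motion="0.002 0 0 0 0 0 1; 0.004 0 0 0 0 0 1; 0.005 0 0 0 0 0 1; 0.005 0 0 0 0 0 1")

```text
time_s: 15.18
eef_pos: [488.9, 19.9, 42.7]
orientation: [-3.132, 0.229, 0.018]
force: [-9.9, 0.5, 7.7]
finger_gap: 0.7
grip_force: 4.8
```

Call:
jog_arm(motion="0.002 0 0 0 0 0 1; 0.004 0 0 0 0 0 1; 0.005 0 0 0 0 0 1; 0.005 0 0 0 0 0 1")

```text
time_s: 15.52
eef_pos: [488.9, 19.9, 42.6]
orientation: [-3.132, 0.228, 0.024]
force: [-12.3, 0.6, 10.1]
finger_gap: 0.3
grip_force: 6.0
```

Call:
jog_arm(motion="0.002 0 0 0 0 0 1; 0.004 0 0 0 0 0 1; 0.006 0 0 0 0 0 1; 0.008 0 0 0 0 0 1; 0.01 0 0 0 0 0 1; 0.01 0 0 0 0 0 1")

```text
time_s: 16.02
eef_pos: [489.1, 20.0, 42.4]
orientation: [-3.131, 0.228, 0.037]
force: [-17.8, -1.8, 13.5]
finger_gap: 0.4
grip_force: 8.6
```

Call:
jog_arm(motion="0.002 0 0 0 0 0 1; 0.004 0 0 0 0 0 1; 0.006 0 0 0 0 0 1; 0.008 0 0 0 0 0 1; 0.01 0 0 0 0 0 1; 0.01 0 0 0 0 0 1")

```text
time_s: 16.52
eef_pos: [489.1, 20.0, 42.2]
orientation: [-3.13, 0.227, 0.05]
force: [-22.4, 0.3, 17.3]
finger_gap: 0.5
grip_force: 11.1
```

Call:
jog_arm(motion="-0.015 0 0 0 0 0 1; -0.03 0 0 0 0 0 1; -0.06 0 0 0 0 0 1; -0.06 0 -0.06 0 0 0 1; -0.06 0 -0.12 0 0 0 1; -0.06 0 -0.12 0 0 0 1; -0.06 0 -0.12 0 0 0 1")

```text
time_s: 17.1
eef_pos: [483.1, 20.5, 92.2]
orientation: [3.132, -0.23, 0.011]
force: [0.1, 0.0, -0.3]
finger_gap: 0.6
grip_force: 0.0
```

Run:
```python
from h import *
s=read_state();print(s["eef_pos"].round(1),s["force"].round(2),s["q"].round(2))
def J(x,y,z,o=(588.3,9.4),a=np.deg2rad(-8.1)): return [o[0]+x*np.cos(a)-y*np.sin(a),o[1]+x*np.sin(a)+y*np.cos(a),z]
go(J(-66,-55,42),-8.2)
f=grab_frame("top")
for r in regions_of("blank",f)[:3]:
    v,u=np.nonzero(r["mask"]);P=onz(f,np.c_[u,v],48)[:,:2].astype(np.float32);print(r["score"],len(P),cv2.minAreaRect(P))
```

```text
[483.1  20.5  92.2] [ 0.07  0.04 -0.27] [-0.19  0.59  1.91  0.    0.63  1.53]
shift [0.099  0.1273 0.1263] turn [ 0.0001 -0.0045 -0.0022] or [-7.0000e-03 -2.0000e-04  1.9978e+00]
0.95 664 ((778.4371948242188, -32.031715393066406), (119.88500213623047, 62.450477600097656), 83.32295227050781)
0.93 685 ((359.9072265625, -208.38546752929688), (121.89448547363281, 60.118995666503906), 33.08784866333008)
0.8 297 ((576.2554321289062, 11.171745300292969), (59.5933952331543, 80.09376525878906), 83.47190856933594)
```

Call:
jog_arm(motion="0.03 0.06 0 0 0 0 1; 0.07 0.11 0 0 0 0 1; 0.099 0.127 0 0 0 0 1; 0.099 0.127 0 0 0 0 1; 0.099 0.127 0.05 0 0 0 1; 0.099 0.127 0.09 0 0 0 1; 0.099 0.127 0.12 0 0 0 1; 0.099 0.127 0.126 0 0 0 1; 0.099 0.124 0.126 0 0 0 1; 0.099 0.118 0.126 0 0 0 1; 0.099 0.112 0.126 0 0 0 1; 0.099 0.107 0.126 0 0 0 1")

```text
time_s: 18.2
eef_pos: [513.7, -26.8, 41.2]
orientation: [3.133, -0.229, 0.002]
force: [-0.7, 0.0, 0.5]
finger_gap: 0.5
grip_force: 0.0
```

Call:
jog_arm(motion="0 -0.003 0 0 0 0 1; 0 -0.006 0 0 0 0 1; 0 -0.0075 0 0 0 0 1; 0 -0.0075 0 0 0 0 1")

```text
time_s: 18.53
eef_pos: [513.9, -24.1, 40.8]
orientation: [3.133, -0.229, 0.001]
force: [0.2, -0.6, 0.0]
finger_gap: 0.7
grip_force: 0.0
```

Call:
jog_arm(motion="0 -0.003 0 0 0 0 1; 0 -0.006 0 0 0 0 1; 0 -0.0075 0 0 0 0 1; 0 -0.0075 0 0 0 0 1")

```text
time_s: 18.87
eef_pos: [514.1, -21.1, 40.5]
orientation: [-3.133, 0.23, 0.0]
force: [0.3, -0.0, 0.2]
finger_gap: 0.2
grip_force: 0.0
```

Call:
jog_arm(motion="0 -0.003 0 0 0 0 1; 0 -0.006 0 0 0 0 1; 0 -0.0075 0 0 0 0 1; 0 -0.0075 0 0 0 0 1")

```text
time_s: 19.2
eef_pos: [514.6, -18.2, 40.5]
orientation: [3.133, -0.229, -0.0]
force: [0.2, -1.2, 0.3]
finger_gap: 0.2
grip_force: 0.0
```

Call:
jog_arm(motion="0 -0.003 0 0 0 0 1; 0 -0.005 0 0 0 0 1; 0 -0.005 0 0 0 0 1")

```text
time_s: 19.45
eef_pos: [514.7, -17.7, 40.6]
orientation: [3.131, -0.227, -0.001]
force: [-1.6, -7.7, 0.7]
finger_gap: 0.7
grip_force: 3.8
```

Call:
jog_arm(motion="0 -0.003 0 0 0 0 1; 0 -0.005 0 0 0 0 1; 0 -0.005 0 0 0 0 1")

```text
time_s: 19.7
eef_pos: [514.8, -17.4, 40.9]
orientation: [3.129, -0.225, -0.001]
force: [-4.7, -15.2, 3.4]
finger_gap: 0.5
grip_force: 7.9
```

Call:
jog_arm(motion="0 0.01 0 0 0 0 1; 0 0.04 0 0 0 0 1; 0 0.04 -0.08 0 0 0 0.5; 0 0.02 -0.18 0 0 -0.07 0; 0 0 -0.28 0 0 -0.15 0; 0 0 -0.38 0 0 -0.23 0; 0 0 -0.45 0 0 -0.31 0; 0 0 -0.45 0 0 -0.39 0; 0 0 -0.45 0 0 -0.47 0; 0 0 -0.45 0 0 -0.55 0; 0 0 -0.45 0 0 -0.63 0; 0 0 -0.45 0 0 -0.7 0")

```text
time_s: 20.7
eef_pos: [514.9, -14.4, 220.6]
orientation: [-2.787, -1.449, -0.0]
force: [-0.3, 0.3, 0.0]
finger_gap: 59.3
grip_force: 0.0
```

Call:
jog_arm(motion="0 0 0 0 0 -0.08 0; 0 0 0 0 0 -0.16 0; 0 0 0 0 0 -0.24 0; 0 0 0 0 0 -0.32 0; 0 0 0 0 0 -0.4 0; 0 0 0 0 0 -0.48 0; 0 0 0 0 0 -0.56 0; 0 0 0 0 0 -0.64 0; 0 0 0 0 0 -0.72 0; 0 0 0 0 0 -0.8 0; 0 0 0 0 0 -0.88 0; 0 0 0 0 0 -0.95 0")

```text
time_s: 21.7
eef_pos: [514.9, -14.5, 220.4]
orientation: [-1.063, -2.956, -0.001]
force: [-0.5, -0.3, -0.8]
finger_gap: 86.9
grip_force: 0.0
```

Run:
```python
from h import *
s=read_state();print(s["time_s"],s["eef_pos"].round(1),s["orientation"].round(3),s["force"].round(2),s["q"].round(2))
f=grab_frame("top")
for r in regions_of("blank",f)[:3]:
    v,u=np.nonzero(r["mask"]);P=onz(f,np.c_[u,v],48)[:,:2].astype(np.float32);print(r["score"],len(P),cv2.minAreaRect(P))
R=Ro.from_rotvec(s["orientation"]);print((R.inv().apply(np.array([587.9,9.8,150])-s["eef_pos"])/400).round(4), R.as_matrix()[2].round(3))
```

```text
21.7 [514.9 -14.5 220.4] [-1.063e+00 -2.956e+00 -1.000e-03] [-0.52 -0.27 -0.83] [-0.25  0.41  1.73  0.    1.01 -1.13]
0.92 660 ((778.809814453125, -31.206066131591797), (118.41512298583984, 62.26734161376953), 82.46341705322266)
0.78 659 ((360.41943359375, -206.74111938476562), (119.34065246582031, 59.40340805053711), 32.81304168701172)
[-0.1022  0.163   0.1759] [ 0.001  0.    -1.   ]
```

Call:
jog_arm(motion="0 0 0 0 0 -0.08 0; 0 0.02 0 0 0 -0.16 0; -0.01 0.04 0 0 0 -0.24 0; -0.02 0.06 0 0 0 -0.32 0; -0.04 0.08 0 0 0 -0.4 0; -0.05 0.1 0 0 0 -0.48 0; -0.06 0.11 0 0 0 -0.56 0; -0.07 0.13 0 0 0 -0.64 0; -0.09 0.15 0 0 0 -0.72 0; -0.1022 0.163 0 0 0 -0.8 0; -0.1022 0.163 0 0 0 -0.88 0; -0.1022 0.163 0 0 0 -0.96 0")

```text
time_s: 22.8
eef_pos: [588.7, 9.4, 220.3]
orientation: [-1.233, 2.89, 0.001]
force: [1.2, 0.7, 0.9]
finger_gap: 87.0
grip_force: 0.0
```

Call:
jog_arm(motion="0 0 0 0 0 0 0; 0 0 0 0 0 0 0; 0 0 0 0 0 0 0")

```text
time_s: 23.05
eef_pos: [588.1, 9.5, 220.4]
orientation: [1.223, -2.894, -0.001]
force: [-0.6, -0.2, 0.0]
finger_gap: 87.1
grip_force: 0.0
```

Run:
```python
from h import *
s=read_state();print(s["time_s"],s["eef_pos"].round(1),s["orientation"].round(3),s["force"].round(2),s["moment"].round(3),s["q"].round(2))
R=Ro.from_rotvec(s["orientation"]);print((R.inv().apply(np.array([587.9,9.8,150])-s["eef_pos"])/400).round(4), R.as_matrix().round(3))
g=grab_frame("side");save(g,"side6.png",7,(190,125,300,210))
for l in landmark_of("knob_grip",g)[:2]:print(l["score"],l["at"],onz(g,[l["at"]],143.5),pix(g,[587.9,9.8,143.5]))
```

```text
23.05 [588.1   9.5 220.4] [ 1.223e+00 -2.894e+00 -1.000e-03] [-0.55 -0.24  0.04] [ 0.147 -0.118 -0.016] [-0.17  0.5   1.55  0.    1.09 -2.54]
[-0.0002  0.001   0.1761] [[-0.697 -0.717 -0.   ]
 [-0.717  0.697  0.   ]
 [ 0.     0.    -1.   ]]
0.53 [258.7, 202.4] [[513.84595378  56.80377797 143.5       ]] [[237.46508871 191.65714419]]
0.46 [235.8, 192.6] [[591.58150546  16.55560439 143.5       ]] [[237.46508871 191.65714419]]
```

View pics/side6.png

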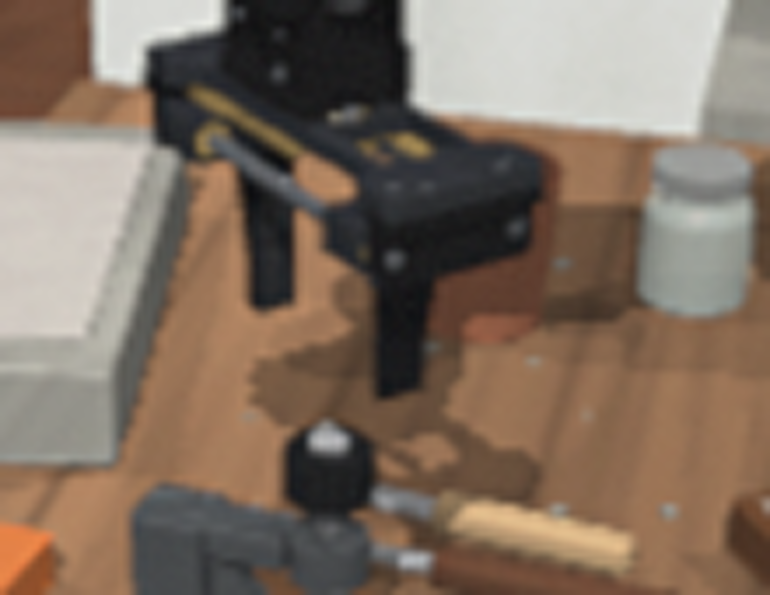

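The open fingers straddle the knob at (330,470), with their middle at about column 335, so they are centred over it. I'll descend and grip.

Call:
jog_arm(motion="0 0 0.05 0 0 0 0; 0 0 0.1 0 0 0 0; 0 0 0.15 0 0 0 0; 0 0 0.176 0 0 0 0; 0 0 0.176 0 0 0 0; 0 0 0.176 0 0 0 0.2; 0 0 0.176 0 0 0 0.35; 0 0 0.176 0 0 0 0.45; 0 0 0.176 0 0 0 0.5; 0 0 0.176 0 0 0 0.7; 0 0 0.176 0 0 0 0.7; 0 0 0.176 0 0 0 0.7", grip_force=35)

```text
time_s: 24.15
eef_pos: [588.5, 9.5, 150.5]
orientation: [-1.229, 2.891, -0.001]
force: [-0.1, 0.6, 0.5]
finger_gap: 48.3
grip_force: 0.0
```

Call:
jog_arm(motion="0 0 0 0 0 0 0.7; 0 0 0 0 0 0 0.7; 0 0 0 0 0 0 0.7")

```text
time_s: 24.4
eef_pos: [588.8, 9.2, 150.4]
orientation: [-1.229, 2.891, -0.001]
force: [0.6, -1.6, 0.3]
finger_gap: 39.2
grip_force: 35.0
```

```bash
cat > st.py <<'E'
from h import *
s=read_state();R=Ro.from_rotvec(s["orientation"])
print(s["time_s"],s["eef_pos"].round(1),"tool F",R.inv().apply(s["force"]).round(1),"tool M",R.inv().apply(s["moment"]).round(3),"q1 q6",s["q"][[0,5]].round(3),s["finger_gap"].round(1),s["grip_force"].round(1))
E
python3 st.py
```

```text
Traceback (most recent call last):
  File "st.py", line 3, in <module>
    print(s["time_s"],s["eef_pos"].round(1),"tool F",R.inv().apply(s["force"]).round(1),"tool M",R.inv().apply(s["moment"]).round(3),"q1 q6",s["q"][[0,5]].round(3),s["finger_gap"].round(1),s["grip_force"].round(1))
                                                                                                                                                                    ^^^^^^^^^^^^^^^^^^^^^
AttributeError: 'float' object has no attribute 'round'
```

```bash
sed -i 's/s\["finger_gap"\].round(1),s\["grip_force"\].round(1)/round(s["finger_gap"],1),round(s["grip_force"],1)/' st.py; python3 st.py
```

```text
24.4 [588.8   9.2 150.4] tool F [ 0.8 -1.5 -0.3] tool M [ 0.165 -0.108  0.016] q1 q6 [-0.174 -2.548] 39.2 35.0
```

Call:
jog_arm(motion="0 0 0.001 0 0 0.07 0.7; 0 0 0.0021 0 0 0.14 0.7; 0 0 0.0032 0 0 0.21 0.7; 0 0 0.0042 0 0 0.28 0.7; 0 0 0.0052 0 0 0.35 0.7; 0 0 0.006 0 0 0.4 0.7; 0 0 0.006 0 0 0.4 0.7; 0 0 0.006 0 0 0.4 0.7")

```text
time_s: 25.07
eef_pos: [588.5, 9.6, 148.0]
orientation: [-0.277, 3.129, 0.001]
force: [0.9, 0.4, 2.4]
finger_gap: 39.1
grip_force: 35.0
```

```bash
python3 st.py
```

```text
25.0667 [588.5   9.6 148. ] tool F [-1.   0.2 -2.4] tool M [-0.173 -0.184  0.184] q1 q6 [-0.174 -1.921] 39.1 35.0
```

Call:
jog_arm(motion="0 0 0.0009 0 0 0.06 0.7; 0 0 0.0018 0 0 0.12 0.7; 0 0 0.0018 0 0 0.12 0.7; 0 0 0.0018 0 0 0.12 0.7")

```text
time_s: 25.4
eef_pos: [588.6, 9.7, 147.2]
orientation: [0.016, 3.141, 0.001]
force: [0.7, 0.5, 2.3]
finger_gap: 39.2
grip_force: 35.0
```

```bash
python3 st.py
```

```text
25.4 [588.6   9.7 147.2] tool F [-0.7  0.5 -2.3] tool M [-0.262 -0.192  0.233] q1 q6 [-0.174 -1.734] 39.2 35.0
```

Call:
jog_arm(motion="0 0 0.0009 0 0 0.06 0.7; 0 0 0.0018 0 0 0.12 0.7; 0 0 0.0018 0 0 0.12 0.7; 0 0 0.0018 0 0 0.12 0.7")

```text
time_s: 25.73
eef_pos: [588.5, 10.0, 146.5]
orientation: [0.311, 3.126, 0.001]
force: [0.2, 2.8, 1.9]
finger_gap: 38.9
grip_force: 35.0
```

```bash
python3 st.py
```

```text
25.7333 [588.5  10.  146.5] tool F [ 0.4  2.8 -1.9] tool M [-0.47  -0.102  0.192] q1 q6 [-0.173 -1.547] 38.9 35.0
```

```bash
cat > st.py <<'E'
from h import *
M=[];
for i in range(5):
    s=read_state();R=Ro.from_rotvec(s["orientation"]);M.append(R.inv().apply(s["moment"])[2])
    if i<4: grab_frame("side")
print(round(s["time_s"],2),s["eef_pos"].round(1),"tool F",R.inv().apply(s["force"]).round(1),"Mz",np.round(M,3),np.mean(M).round(3),"q6",s["q"][5].round(3),round(s["finger_gap"],1))
E
python3 st.py
```

```text
25.93 [588.5   9.9 146.5] tool F [-0.4  3.  -2.8] Mz [0.192 0.155 0.085 0.025 0.022] 0.096 q6 -1.545 39.1
```

Call:
jog_arm(motion="0 0 0.0009 0 0 0.06 0.7; 0 0 0.0018 0 0 0.12 0.7; 0 0 0.0018 0 0 0.12 0.7; 0 0 0.0018 0 0 0.12 0.7")

```text
time_s: 26.27
eef_pos: [588.6, 10.0, 145.8]
orientation: [0.605, 3.082, 0.002]
force: [1.5, 3.7, 3.5]
finger_gap: 39.5
grip_force: 35.0
```

```bash
python3 st.py
```

```text
26.47 [588.6  10.  145.8] tool F [ 1.2  4.3 -3.2] Mz [0.143 0.086 0.085 0.136 0.094] 0.109 q6 -1.356 39.2
```

Call:
jog_arm(motion="0 0 0.0009 0 0 0.06 0.7; 0 0 0.0018 0 0 0.12 0.7; 0 0 0.0018 0 0 0.12 0.7; 0 0 0.0018 0 0 0.12 0.7")

```text
time_s: 26.8
eef_pos: [588.7, 10.1, 145.0]
orientation: [0.895, 3.011, 0.002]
force: [0.7, 5.6, 3.6]
finger_gap: 39.2
grip_force: 35.0
```

```bash
python3 st.py
```

```text
27.0 [588.7  10.1 145. ] tool F [ 2.4  5.5 -2.6] Mz [0.226 0.171 0.174 0.197 0.231] 0.2 q6 -1.167 39.2
```

```bash
cat > st.py <<'E'
from h import *
s=read_state();R=Ro.from_rotvec(s["orientation"])
print(round(s["time_s"],2),s["eef_pos"].round(1),"tool F",R.inv().apply(s["force"]).round(1),"M",R.inv().apply(s["moment"]).round(3),"eff",s["effort"][5].round(3),"q6 dq6",s["q"][5].round(3),s["dq"][5].round(3),round(s["finger_gap"],1))
E
python3 st.py
```

```text
27.0 [588.7  10.1 145. ] tool F [ 2.4  5.5 -2.6] M [-1.138  0.19   0.231] eff -0.185 q6 dq6 -1.167 -0.001 39.2
```

Call:
jog_arm(motion="0 0 0.0006 0 0 0.04 0.7; 0 0 0.0012 0 0 0.08 0.7; 0 0 0.0018 0 0 0.12 0.7")

```text
time_s: 27.25
eef_pos: [588.8, 10.2, 144.4]
orientation: [1.176, 2.912, 0.002]
force: [2.3, 5.3, 2.0]
finger_gap: 39.7
grip_force: 35.0
```

```bash
python3 st.py
```

```text
27.25 [588.8  10.2 144.4] tool F [ 2.   5.5 -2. ] M [-1.163  0.408 -0.135] eff -0.342 q6 dq6 -0.977 0.746 39.7
```

Call:
jog_arm(motion="0 0 0.0006 0 0 0.04 0.7; 0 0 0.0012 0 0 0.08 0.7; 0 0 0.0018 0 0 0.12 0.7")

```text
time_s: 27.5
eef_pos: [588.9, 10.3, 143.6]
orientation: [1.445, 2.789, 0.003]
force: [1.9, 6.7, 3.2]
finger_gap: 39.4
grip_force: 35.0
```

```bash
python3 st.py
```

```text
27.5 [588.9  10.3 143.6] tool F [ 4.3  5.4 -3.2] M [-1.15   0.625 -0.149] eff -0.341 q6 dq6 -0.788 0.747 39.4
```

Call:
jog_arm(motion="0 0 0.0006 0 0 0.04 0.7; 0 0 0.0012 0 0 0.08 0.7; 0 0 0.0018 0 0 0.12 0.7")

```text
time_s: 27.75
eef_pos: [589.1, 10.4, 142.9]
orientation: [1.701, 2.64, 0.003]
force: [2.2, 5.9, 4.0]
finger_gap: 39.4
grip_force: 35.0
```

```bash
python3 st.py
```

```text
27.75 [589.1  10.4 142.9] tool F [ 4.5  4.5 -4. ] M [-0.933  0.809 -0.12 ] eff -0.34 q6 dq6 -0.6 0.745 39.4
```

Call:
jog_arm(motion="0 0 0.0006 0 0 0.04 0.7; 0 0 0.0012 0 0 0.08 0.7; 0 0 0.0018 0 0 0.12 0.7")

```text
time_s: 28.0
eef_pos: [589.2, 10.4, 142.2]
orientation: [1.942, 2.468, 0.003]
force: [2.9, 6.9, 2.4]
finger_gap: 39.2
grip_force: 35.0
```

```bash
python3 st.py
```

```text
28.0 [589.2  10.4 142.2] tool F [ 6.   4.5 -2.4] M [-0.829  0.981 -0.124] eff -0.322 q6 dq6 -0.411 0.746 39.2
```

Call:
jog_arm(motion="0 0 0.0006 0 0 0.04 0.7; 0 0 0.0012 0 0 0.08 0.7; 0 0 0.0018 0 0 0.12 0.7")

```text
time_s: 28.25
eef_pos: [589.3, 10.4, 141.5]
orientation: [2.165, 2.275, 0.004]
force: [2.5, 7.7, 1.7]
finger_gap: 39.5
grip_force: 35.0
```

```bash
python3 st.py
```

```text
28.25 [589.3  10.4 141.5] tool F [ 7.6  2.9 -1.7] M [-0.596  1.084 -0.198] eff -0.283 q6 dq6 -0.223 0.746 39.5
```

Call:
jog_arm(motion="0 0 0.0006 0 0 0.04 0.7; 0 0 0.0012 0 0 0.08 0.7; 0 0 0.0018 0 0 0.12 0.7")

```text
time_s: 28.5
eef_pos: [589.5, 10.4, 140.8]
orientation: [2.37, 2.061, 0.004]
force: [2.3, 7.2, 2.6]
finger_gap: 39.3
grip_force: 35.0
```

```bash
python3 st.py
```

```text
28.5 [589.5  10.4 140.8] tool F [ 7.5  1.3 -2.6] M [-0.417  1.274 -0.205] eff -0.244 q6 dq6 -0.035 0.747 39.3
```

Call:
jog_arm(motion="0 0 0.0004 0 0 0.03 0.7")

```text
time_s: 28.58
eef_pos: [589.5, 10.4, 140.7]
orientation: [2.417, 2.005, 0.004]
force: [2.2, 6.8, 1.6]
finger_gap: 39.0
grip_force: 35.0
```

```bash
python3 st.py
```

```text
28.58 [589.5  10.4 140.7] tool F [ 7.1  0.9 -1.6] M [-0.358  1.229 -0.233] eff -0.028 q6 dq6 0.012 0.544 39.0
```

Call:
jog_arm(motion="0 0 0 0 0 0 0.7; 0 0 0 0 0 0 0.7")

```text
time_s: 28.75
eef_pos: [589.6, 10.4, 140.7]
orientation: [2.416, 2.007, 0.005]
force: [2.3, 6.8, 2.2]
finger_gap: 39.4
grip_force: 35.0
```

```bash
python3 st.py
```

```text
28.75 [589.6  10.4 140.7] tool F [ 7.1  1.1 -2.1] M [-0.423  1.189  0.076] eff -0.068 q6 dq6 0.011 -0.0 39.4
```

The in-motion torque rose steadily, about +0.1 N m over the last half radian, which puts roughly 25 N on the foot. I'll let go and retreat.

Call:
jog_arm(motion="0 0 0 0 0 0 0.5; 0 0 0 0 0 0 0.3; 0 0 0 0 0 0 0.1; 0 0 0 0 0 0 0; 0 0 0 0 0 0 0; 0 0 -0.05 0 0 0 0; 0 0 -0.12 0 0 0 0; 0 0 -0.2 0 0 0 0; 0 0 -0.3 0 0 0 0; 0 0 -0.35 0 0 0 0; 0 0 -0.35 0 0 0 0; 0 0 -0.35 0 0 0 0")

```text
time_s: 29.75
eef_pos: [588.7, 9.2, 281.6]
orientation: [2.416, 2.004, 0.002]
force: [-1.4, -0.5, -0.7]
finger_gap: 86.9
grip_force: 0.0
```

```bash
python3 st.py
python3 - <<'E'
from h import *
g=grab_frame("side");save(g,"side7.png",8,(195,165,295,240))
E
```

```text
29.75 [588.7   9.2 281.6] tool F [-0.7 -1.2  0.7] M [-0.117 -0.039  0.037] eff 0.001 q6 dq6 0.012 -0.0 86.9
```

View pics/side7.png

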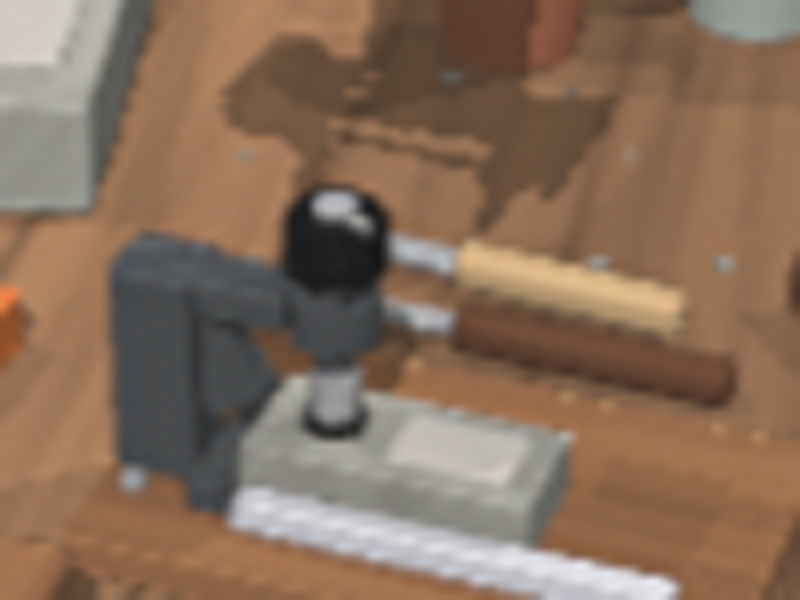

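The picture shows the foot at (335,425) sitting on the blank. The blank lies along the fence (edge from (240,490) to (530,540)) with its front end at the stop, and the tools are undisturbed.

```bash
python3 -c "
from cell import *
print(hand_in())"
```

```text
the job is handed in; nothing more can be done
None
```

I slid the blank home against both the end stop and the side fence, clamped it with an estimated 25 N (inferred from the knob torque, not measured directly), let go, and handed the job in at about 30 s; no verdict came back.

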